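# Exchange the vessel on the stirrer for the beaker kept behind the bottles

### The job

Change the vessel on the magnetic stirrer: first stand the flask from the stirrer, the amber bottle and the white bottle together in the blue side tray, then take the small glass beaker from its place behind the bottles and set it in the middle of the stirrer's round plate, and at last put the two bottles back exactly where each of them stood in the grey tray, leaving the flask in the blue tray. Keep everything upright, and leave the timer and the carton where they are.

Things in the scene. Friction and masses are not known exactly. Their poses are not given: they have to be found in the camera images.
- amber_bottle_mid (a point): small brown (amber) glass bottle with a black cap, 167 mm tall; round body 68 mm in diameter up to 97 mm above its base, then the shoulder slopes in up to 126 mm; the black cap is round, 34 mm in diameter, from 126 mm to 167 mm above the base, and can be gripped. About 0.3 kg. This point is on its axis, half-way up (83.5 mm above its base); z is up the axis. At the start it stands on one of the two front places of the grey tray.
- white_bottle_mid (a point): white plastic bottle with a blue cap, 152 mm tall; round body 68 mm in diameter, its shoulder ending 115 mm above the base; the blue cap is round, about 34 mm in diameter, from 115 mm to 152 mm above the base, and can be gripped. About 0.33 kg. This point is on its axis, half-way up (76 mm above its base); z is up the axis. At the start it stands on the other front place of the grey tray.
- flask_mid (a point): conical glass flask with pink contents (rigid), 132 mm tall, base 79 mm in diameter; its neck, 36 mm in diameter, runs from 90 mm to 132 mm above the base and is the place to grip. About 0.13 kg. This point is on its axis, half-way up (66 mm above its base); z is up the axis. At the start it stands on the stirrer.
- beaker_mid (a point): small clear glass beaker, 70 mm tall, 50 mm in diameter, the rim (top 7 mm) 54 mm across y and 58 mm across x; grip it round the outside. About 0.05 kg. This point is on its axis, half-way up (35 mm above its base); z is up. At the start it stands in the grey tray close behind the two bottles, which leave no room for a gripper round it.
- bay_floor (a point): grey fixed tray, 180 mm (x) by 190 mm (y), with a low rim 14 mm high and three round places outlined in white. This point is the middle of its floor, whose surface is 5 mm above the worktop; its -x side is the front. Places, in this frame: the two front ones for the bottles (76 mm circles) at x = -34 mm, y = +40 and -40 mm; the back one, for the beaker, at x = +28 mm, y = 0. The things stand on them to within about 3 mm.
- side_tray_floor (a point): blue fixed empty tray, 210 mm square, with a low rim 14 mm high and 5 mm thick (inside 200 mm square). This point is the middle of its floor, whose surface is 5 mm above the worktop; x and y run along its sides. Room for three things, for instance at (-48, +48), (-48, -48) and (+48, 0) mm.
- plate (a point): low grey magnetic stirrer, fixed, 150 mm (x) by 135 mm (y), with two black knobs on its front (-x) side and a flat round white plate 124 mm in diameter on top. This point is the middle of the plate's upper surface, 55 mm above the worktop; z is up.
- timer_mid (a point): bystander: white countdown timer lying on its back, 62 x 66 x 19 mm, behind the work; this point is its centre
- carton_mid (a point): bystander: white and teal carton, 62 x 90 x 48 mm, behind the work; this point is its centre
Not all that is in view belongs to the job. Leave any yellow look-alike of the part that bears flask_mid alone.

How it is judged (in metres and radians):
On the way, in this order (a step that is already met when the one before it is completed fails the run):
1. flask, amber bottle and white bottle all stand upright in the blue tray (x of flask_mid in the frame of side_tray_floor between -0.075 and 0.075 m and y of flask_mid in the frame of side_tray_floor between -0.075 and 0.075 m and z of flask_mid in the frame of side_tray_floor between 0.06 and 0.072 m and angle between each of flask_mid, amber_bottle_mid, white_bottle_mid's own z axis and vertical below 0.12 rad and x of amber_bottle_mid in the frame of side_tray_floor between -0.075 and 0.075 m and y of amber_bottle_mid in the frame of side_tray_floor between -0.075 and 0.075 m and z of amber_bottle_mid in the frame of side_tray_floor between 0.0775 and 0.0895 m and x of white_bottle_mid in the frame of side_tray_floor between -0.075 and 0.075 m and y of white_bottle_mid in the frame of side_tray_floor between -0.075 and 0.075 m and z of white_bottle_mid in the frame of side_tray_floor between 0.07 and 0.082 m), for 0.2 s.
2. the beaker stands in the middle of the stirrer's plate (horizontal distance between beaker_mid and plate below 0.015 m and z of beaker_mid in the frame of plate between 0.029 and 0.041 m and angle between beaker_mid's own z axis and vertical below 0.12 rad), for 0.2 s.
At the end, for the whole second after the job is handed in: both bottles stand upright within 15 mm of where each stood at the start, the flask stands upright inside the blue tray (its axis within 75 mm of the tray's middle along each side), the beaker stands upright within 15 mm of the middle of the stirrer's plate; all released and at rest (all of step 2 and distance of each of amber_bottle_mid, white_bottle_mid from where it was at the start of the episode below 0.015 m and angle between each of amber_bottle_mid, white_bottle_mid, flask_mid's own z axis and vertical below 0.12 rad and x of flask_mid in the frame of side_tray_floor between -0.075 and 0.075 m and y of flask_mid in the frame of side_tray_floor between -0.075 and 0.075 m and z of flask_mid in the frame of side_tray_floor between 0.06 and 0.072 m and linear speed of each of amber_bottle, white_bottle, flask, beaker below 0.02 m/s); the robot touches nothing.
It fails at once if a bottle, the flask or the beaker is tipped over (more than about 30 degrees) (angle between any of amber_bottle_mid, white_bottle_mid, flask_mid, beaker_mid's own z axis and vertical above 0.5 rad).
It fails at once if the timer or the carton is pushed more than 20 mm (distance of any of timer_mid, carton_mid from where it was at the start of the episode above 0.02 m).
It also fails if it takes over 138 s, if anything falls off the work surface, if the arm or the gripper's body presses on something with over 40 N, if the wrist force passes 120 N, or if a joint passes its speed limit or range.

### The arm

A 6-joint arm with a two-finger parallel gripper is mounted at the origin on a cart in front of the work surface, level with it; the furniture and walls round the work are solid. World frame = base frame: x ahead of the robot, y to its left, z up, the work surface at z = 0. Lengths are in mm, angles in rad, forces in N, time in s.
With the tool pointing down it reaches from about 350 to 875 mm from the base axis. Payload 4.2 kg.
Tool frame: the origin (TCP) lies at the very end of the fingers, on their centre line; the grasp point (between the pads) lies 19 mm behind it; z points along the fingers, y is the direction in which the jaws open and shut (so a half turn about z gives the same grasp; the last joint's range is limited). The gripper opens to 85 mm and grips with 20 to 120 N. Pads are 22 mm wide; open, the fingers measure 114 mm over their backs; the gripper's body (76 mm by 85 mm) begins 54 mm behind the grasp point. The pads swing forward as they close: fully open they stand 13 mm farther back than shut.
Start: joints at [1.501, 0.385, 0.008, 0, -1.194, -0.259], TCP at [201.785, 591.508, 231.312] pointing down, gripper open.
Joint ranges: [-3.14, 3.14], [-1.21, 2.06], [-1.07, 1.41], [-3.16, 2.05], [-2.99, -0.16], [-3.1, 3.1]. Speed limits (rad/s): [2.79, 2.79, 3.14, 3.14, 3.14, 3.14].

### API

Orientations are given as a unit quaternion [x, y, z, w].
In Python, from bench import arm, optics, job gives the robot as it stands.
- The arm moves only by the tool send_rows, never from a script. Its argument "steps" is a list that holds one entry, the list of rows, each a list of 5 numbers: the shift along the tool's x, y, z in cm, then the turn about the tool's z in rad, then the opening, from 0 (shut) to 1 (fully open). A call has 1 to 10 rows; each row shifts and turns the pose as measured when the row begins, along the tool's axes as they then stand; what a row does not reach is not made up. A row lasts 1/12 s, in which the tool goes at most 41.7 mm and 7.16 degrees, less where a joint would pass 70% of its speed; a pose out of reach is approached as far as the arm can. A call with a gripper value outside its range is refused whole. The fingers move at their own pace and stop on an object; the grip force is fixed at half the most. Time passes only in rows, so rows that do not move let the fingers close. It gives the time, the measured TCP pose, the force and the opening at its end, in the units of the state.
- arm.read_state(): the state, without advancing time (a new reading comes with each control period).
- optics.get_image(name): name is "side" or "top" or "wrist"; returns (picture, depth): 384x512x3 uint8, blue, green, red; 384x512 float32, mm along the optical axis (not along the pixel's ray), 0 where there is no reading.
- optics.get_calibration(name): a dict with "K" (3x3 intrinsics, pixels), "rvec" (rotation vector, rad) and "tvec" (3), from world to camera coordinates, as OpenCV has them; the wrist camera has in their place "hand_eye" (4x4, takes a point from camera to tool coordinates, whose origin is the TCP and whose axes are the flange's). Camera axes: x right, y down, z forward; pixel columns grow to the right and rows downward; lengths in mm; the calibration is good to about 2 mm. A picture is of the moment at which its call begins: read the wrist's pose just before it. get_calibration takes no time and is no camera call.
- job.job_done(): hands the job in, once; it reports no verdict.
The state is a dict: "clock": time; "joints": joint angles; "joint_vel": joint speeds; "joint_efforts": joint torques, N m; "position": TCP position; "ee_rot": TCP orientation; "contact_force": force on the tool from outside, world axes, zero at the start; "wrist_torque": the same for the moment, N m; "gripper_width": finger opening in mm.
Only numpy, scipy, OpenCV 4.12 (cv2) and the standard library are available. Lean on these libraries where they do the work, as an engineer would, in place of code of your own. Each camera call takes 0.05 s, during which the arm holds its last target. There are 200 camera calls.

## Working session

There is one attempt and no reset: what is moved stays moved. The work goes in short steps, Python scripts to look and compute and a tool call to move; the robot and the scene stay as the last step left them, time stands still between calls to the robot, and variables do not carry over. Pictures are saved under pics/ and viewed, about 12 in all and at most 16, crops included, and the job is handed in when it is done.

Besides the shell and the picture viewer there is one more tool, called after "Request:" by a JSON object that holds its "api" and its "payload", one argument or row to a line. send_rows: Moves the arm, as the interface text tells. Its arguments: {"type":"object","properties":{"steps":{"type":"array","items":{"type":"array","items":{"type":"array","items":{"type":"number"}}}}},"required":["steps"]}

```bash
mkdir -p pics
cat > h.py <<'E'
import numpy as np, cv2
from bench import arm, optics, job
from scipy.spatial.transform import Rotation as R
def world(name):
    """picture, and HxWx3 world points (nan where no depth)"""
    s=arm.read_state(); im,d=optics.get_image(name); c=optics.get_calibration(name)
    K=np.array(c["K"]); v,u=np.mgrid[:d.shape[0],:d.shape[1]]
    z=np.where(d>0,d,np.nan)
    p=np.stack([(u-K[0,2])/K[0,0]*z,(v-K[1,2])/K[1,1]*z,z],-1)
    if "hand_eye" in c:
        H=np.array(c["hand_eye"]); p=p@H[:3,:3].T+H[:3,3]
        p=p@R.from_quat(s["ee_rot"]).as_matrix().T+np.array(s["position"])
    else:
        Rm=cv2.Rodrigues(np.array(c["rvec"],float))[0]; p=(p-np.ravel(c["tvec"]))@Rm
    return im,p
E
python3 - <<'E'
from h import *
s=arm.read_state(); print(s["clock"],s["position"],R.from_quat(s["ee_rot"]).as_matrix().round(3).tolist(),s["gripper_width"])
for n in ("top","side"):
    im,p=world(n); cv2.imwrite(f"pics/{n}0.png",im); np.save(f"{n}0.npy",p)
E
```

```text
0.0 [201.59741654 590.97001711 230.20411586] [[0.946, -0.323, -0.001], [-0.323, -0.946, -0.002], [0.0, 0.002, -1.0]] 85.59410504602471
```

View pics/top0.png

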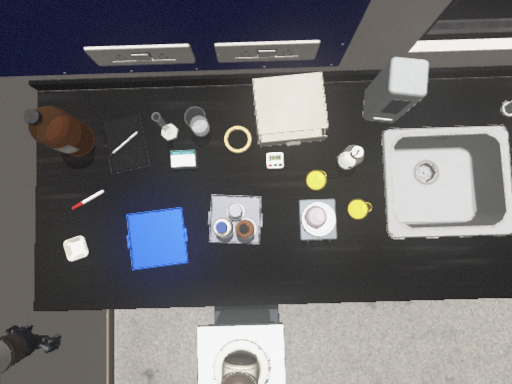

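View pics/side0.png

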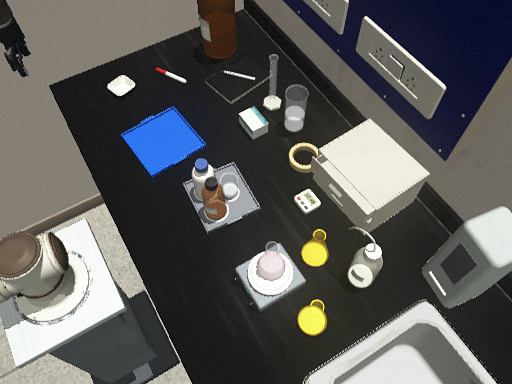

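Top view: blue tray (157,238), white bottle (222,228), amber (246,230), beaker (236,211), stirrer with flask (318,219). The yellow mugs are at (316,180) and (358,209), the timer at (275,160) and the carton at (183,159).

Run:
```python
from h import *
im=cv2.imread("pics/top0.png"); p=np.load("top0.npy"); hsv=cv2.cvtColor(im,cv2.COLOR_BGR2HSV)
def rep(n,m):
    q=p[m]; print(n,m.sum(),np.nanmedian(q,0).round(1),np.nanmin(q,0).round(),np.nanmax(q,0).round())
vv,uu=np.mgrid[:384,:512]
box=lambda u0,v0,u1,v1:(uu>=u0)&(uu<u1)&(vv>=v0)&(vv<v1)
z=p[...,2]
blue=(hsv[...,0]>105)&(hsv[...,0]<125)&(hsv[...,1]>150)&(hsv[...,2]>100)
b=blue&box(120,200,195,275); rep("tray",b)
print(cv2.minAreaRect(p[b&(z<25)][:,:2].astype(np.float32)))
w=box(200,185,270,250)
for n,zc,bx in (("white cap",150,box(205,210,235,250)),("amber cap",167,box(235,210,265,250))):
    m=bx&(z>zc+5-15)&(z<zc+25); rep(n,m)
rep("beaker",box(224,198,248,220)&(z>20)&(z<100))
t=box(200,185,270,250)&(z>9)&(z<26); rep("greytray",t); print(cv2.minAreaRect(p[t][:,:2].astype(np.float32)))
g=box(295,195,342,243)
m=g&(z>35)&(z<75); rep("stirrer",m); print(cv2.minAreaRect(p[m][:,:2].astype(np.float32)))
pl=g&(z>48)&(z<63)&(im.min(-1)>200); rep("plate white",pl);print(cv2.minEnclosingCircle(p[pl][:,:2].astype(np.float32)))
m=g&(z>150); rep("flask hi",m); rep("flask",g&(z>80))
c=optics.get_calibration("wrist");print(np.array(c["hand_eye"]).round(3),c["K"])
big=np.hstack([cv2.resize(im[185:265,190:350],None,fx=5,fy=5,interpolation=cv2.INTER_CUBIC)]);cv2.imwrite("pics/crop0.png",big)
```

```text
tray 1600 [449.8 351.9   7.1] [360. 187.  -6.] [589. 415.  23.]
((475.31329345703125, 300.497802734375), (212.72891235351562, 225.10743713378906), 5.645533084869385)
white cap 108 [509.1  48.1 157.5] [492.  30. 140.] [529.  67. 164.]
amber cap 80 [502.7 -28.1 172.9] [486. -45. 165.] [516. -14. 182.]
beaker 173 [574.6   8.9  27. ] [537. -16.  20.] [598.  35.  84.]
greytray 670 [559.1  10.5  13.1] [ 426. -120.    9.] [644. 127.  26.]
((545.6314086914062, 5.9221343994140625), (218.8809356689453, 224.95840454101562), 80.82477569580078)
stirrer 1136 [ 516.5 -298.1   50.1] [ 447. -363.   35.] [ 605. -228.   75.]
((525.92919921875, -295.4754638671875), (157.7164306640625, 134.61148071289062), 0.40112870931625366)
plate white 519 [ 516.1 -309.8   56.5] [ 470. -355.   48.] [ 591. -235.   63.]
((533.5175170898438, -292.841552734375), 65.50650787353516)
flask hi 52 [ 541.3 -286.8  183.7] [ 525. -301.  151.] [ 555. -270.  192.]
flask 315 [ 537.7 -277.2  110.9] [ 503. -317.   80.] [ 574. -249.  192.]
[[ 1.0000e-03 -9.6400e-01 -2.6700e-01  6.9042e+01]
 [ 1.0000e+00  1.0000e-03  1.0000e-03 -7.1400e-01]
 [-1.0000e-03 -2.6700e-01  9.6400e-01 -1.4239e+02]
 [ 0.0000e+00  0.0000e+00  0.0000e+00  1.0000e+00]] [[270.38344076   0.         253.47183852]
 [  0.         270.38344076 192.83675577]
 [  0.           0.           1.        ]]
```

View pics/crop0.png

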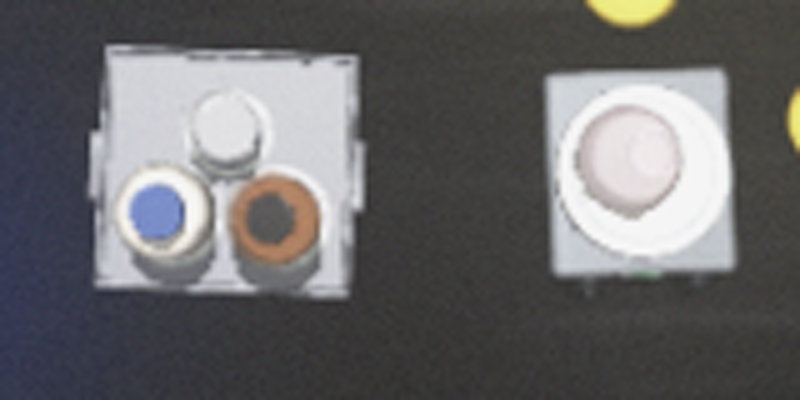

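Request:
{"api": "send_rows", "payload": {
  "steps": [
    [[0, 0, -0.5, -0.11, 1], [0, 0, -0.5, -0.11, 1], [0, 0, 0, -0.11, 1], [1.8, 3.6, 0, 0, 1], [1.8, 3.6, 0, 0, 1], [1.8, 3.6, 0, 0, 1], [1.8, 3.6, 0, 0, 1], [1.8, 3.6, 0, 0, 1], [1.8, 3.6, 0, 0, 1], [1.8, 3.6, 0, 0, 1]]
  ]
}}

```text
clock: 0.93
position: [331.5, 336.3, 234.0]
ee_rot: [1.0, 0.015, -0.002, 0.007]
contact_force: [1.3, -0.2, 0.5]
gripper_width: 85.5
```

Request:
{"api": "send_rows", "payload": {
  "steps": [
    [[1.75, 3.6, 0, 0, 0.65], [1.75, 3.6, 0, 0, 0.65], [1.75, 3.6, 0, 0, 0.65], [1.75, 3.6, 0, 0, 0.65], [1.75, 3.6, 0, 0, 0.65], [1.75, 3.6, 0, 0, 0.65], [1.75, 3.6, 0, 0, 0.65], [1.75, 3.6, 0, 0, 0.65], [1.75, 3.6, 0, 0, 0.65], [0, 0, 0, 0, 0.65]]
  ]
}}

```text
clock: 1.77
position: [501.0, -4.0, 236.1]
ee_rot: [1.0, 0.013, -0.004, 0.007]
contact_force: [-0.2, 0.5, 0.5]
gripper_width: 55.5
```

Run:
```python
from h import *
s=arm.read_state(); print(s["position"],R.from_quat(s["ee_rot"]).as_matrix().round(3).tolist(),s["gripper_width"])
im,p=world("wrist"); cv2.imwrite("pics/w1.png",im); np.save("w1.npy",p)
hsv=cv2.cvtColor(im,cv2.COLOR_BGR2HSV); z=p[...,2]
for n,m in (("white",(z>140)&(z<170)&(p[...,1]>20)&(p[...,1]<80)&(abs(p[...,0]-509)<40)),("amber",(z>160)&(z<182)&(p[...,1]<0)&(p[...,1]>-60)&(abs(p[...,0]-502)<40)),
  ("bk",(z>60)&(z<90)&(abs(p[...,1]-6)<40)&(p[...,0]>535)&(p[...,0]<610))):
    q=p[m]; print(n,m.sum(),q.mean(0).round(1),cv2.minEnclosingCircle(q[:,:2].astype(np.float32)) if m.sum() else "")
```

```text
[501.03195348  -4.01926976 236.12791705] [[1.0, 0.026, -0.007], [0.026, -1.0, -0.015], [-0.008, 0.015, -1.0]] 55.474004038458006
white 1699 [514.   47.  155.6] ((512.6885986328125, 47.93914794921875), 19.331071853637695)
amber 1440 [506.1 -28.6 171. ] ((504.5987854003906, -29.14073371887207), 17.461849212646484)
bk 856 [568.2   8.   72.7] ((558.3781127929688, 4.296011447906494), 43.24312973022461)
```

View pics/w1.png

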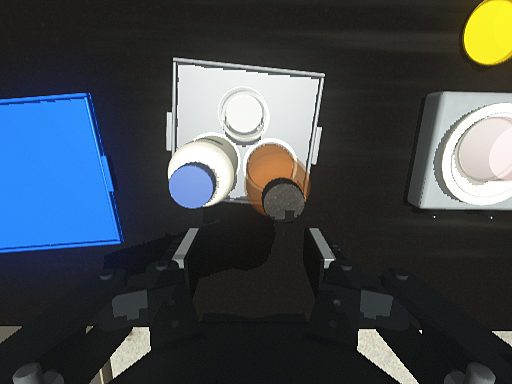

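Request:
{"api": "send_rows", "payload": {
  "steps": [
    [[0.7, -2.65, 0, 0, 0.65], [0.7, -2.65, 0, 0, 0.65], [0, 0, 2, 0, 0.65], [0, 0, 2, 0, 0.65], [0, 0, 2, 0, 0.65], [0, 0, 1, 0, 0.65], [0, 0, 0, 0, 0.65]]
  ]
}}

```text
clock: 2.4
position: [509.7, 55.6, 161.6]
ee_rot: [1.0, 0.013, -0.005, 0.006]
contact_force: [-0.1, 0.2, 0.1]
gripper_width: 55.6
```

Request:
{"api": "send_rows", "payload": {
  "steps": [
    [[0.3, 0.75, 0, 0, 0.65], [0, 0, 1, 0, 0.65], [0, 0, 1.5, 0, 0.65], [0, 0, 1.2, 0, 0.65], [0, 0, 0, 0, 0.65], [0, 0, 0, 0, 0.65]]
  ]
}}

```text
clock: 2.9
position: [513.9, 49.5, 125.4]
ee_rot: [1.0, 0.015, -0.002, 0.005]
contact_force: [-0.1, 0.0, -0.4]
gripper_width: 55.4
```

Request:
{"api": "send_rows", "payload": {
  "steps": [
    [[0, 0.2, 0.3, 0, 0.65], [0, 0, 0, 0, 0], [0, 0, 0, 0, 0], [0, 0, 0, 0, 0], [0, 0, 0, 0, 0], [0, 0, 0, 0, 0], [0, 0, 0, 0, 0], [0, 0, 0, 0, 0]]
  ]
}}

```text
clock: 3.57
position: [514.8, 47.6, 124.3]
ee_rot: [1.0, 0.015, -0.0, 0.004]
contact_force: [0.4, 0.0, -1.7]
gripper_width: 35.4
```

Request:
{"api": "send_rows", "payload": {
  "steps": [
    [[0, 0, -2, 0, 0], [0, 0, -2.5, 0, 0], [0, 0, -2.5, 0, 0], [0.2, -3.7, 0, 0, 0], [0.2, -4, 0, 0, 0], [0.2, -4, 0, 0, 0], [0.2, -4, 0, 0, 0], [0.2, -4, 0, 0, 0], [0.2, -4, 0, 0, 0], [0, -2, 0, 0, 0]]
  ]
}}

```text
clock: 4.4
position: [517.3, 310.0, 192.1]
ee_rot: [1.0, 0.008, -0.005, 0.005]
contact_force: [-0.0, -1.4, -3.3]
gripper_width: 35.5
```

Request:
{"api": "send_rows", "payload": {
  "steps": [
    [[0, -2.2, 0, 0, 0], [0, -1, 0, 0, 0], [0, 0, 0, 0, 0], [0, 0, 1.5, 0, 0], [0, 0, 2, 0, 0], [0, 0, 1, 0, 0], [0, 0, 0.3, 0, 0], [0, 0, 0, 0, 0], [0, 0, 0, 0, 0]]
  ]
}}

```text
clock: 5.15
position: [514.1, 344.1, 138.8]
ee_rot: [1.0, 0.01, -0.007, 0.007]
contact_force: [-0.1, 0.0, -3.4]
gripper_width: 35.0
```

Request:
{"api": "send_rows", "payload": {
  "steps": [
    [[0.5, -0.5, 0, 0, 0], [0, 0, 0.5, 0, 0], [0, 0, 0.5, 0, 0], [0, 0, 0.3, 0, 0], [0, 0, 0.1, 0, 0], [0, 0, 0, 0, 0]]
  ]
}}

```text
clock: 5.65
position: [521.3, 349.8, 126.9]
ee_rot: [1.0, 0.01, -0.005, 0.005]
contact_force: [0.2, 1.0, -2.9]
gripper_width: 35.0
```

Request:
{"api": "send_rows", "payload": {
  "steps": [
    [[0, 0, 0.25, 0, 0], [0, 0, 0.1, 0, 0], [0, 0, 0, 0, 0]]
  ]
}}

```text
clock: 5.9
position: [521.8, 350.2, 124.6]
ee_rot: [1.0, 0.01, -0.004, 0.005]
contact_force: [-0.1, -0.1, -3.6]
gripper_width: 34.9
```

Request:
{"api": "send_rows", "payload": {
  "steps": [
    [[0, 0, 0.15, 0, 0], [0, 0, 0.1, 0, 0], [0, 0, 0, 0, 0]]
  ]
}}

```text
clock: 6.15
position: [522.2, 350.4, 124.5]
ee_rot: [1.0, 0.011, -0.003, 0.004]
contact_force: [-0.7, 0.8, -2.9]
gripper_width: 35.3
```

Request:
{"api": "send_rows", "payload": {
  "steps": [
    [[0, 0, 0, 0, 0.65], [0, 0, 0, 0, 0.65], [0, 0, 0, 0, 0.65], [0, 0, 0, 0, 0.65], [0, 0, -1.5, 0, 0.65], [0, 0, -2.5, 0, 0.65], [0, 0, -3, 0, 0.65], [0, 0, -3, 0, 0.65], [-0.2, 3, 0, 0, 0.65], [-0.2, 4, 0, 0, 0.65]]
  ]
}}

```text
clock: 6.98
position: [521.9, 285.8, 227.0]
ee_rot: [1.0, 0.014, -0.002, 0.004]
contact_force: [-0.4, -1.2, -0.1]
gripper_width: 55.6
```

Request:
{"api": "send_rows", "payload": {
  "steps": [
    [[-0.2, 4, 0, 0, 0.65], [-0.2, 4, 0, 0, 0.65], [-0.2, 4, 0, 0, 0.65], [-0.2, 4, 0, 0, 0.65], [-0.2, 4, 0, 0, 0.65], [-0.2, 4, 0, 0, 0.65], [0, 4, 0, 0, 0.65], [0, 2, 0, 0, 0.65], [0, 0, 0, 0, 0.65], [0, 0, 0, 0, 0.65]]
  ]
}}

```text
clock: 7.82
position: [517.9, -31.3, 233.5]
ee_rot: [1.0, 0.013, 0.004, 0.002]
contact_force: [0.6, 0.3, 0.3]
gripper_width: 55.8
```

Request:
{"api": "send_rows", "payload": {
  "steps": [
    [[-1.2, -0.2, 0, 0, 0.65], [0, 0, 0, 0, 0.65], [0, 0, 2, 0, 0.65], [0, 0, 2, 0, 0.65], [0, 0, 1.5, 0, 0.65], [0, 0, 0, 0, 0.65]]
  ]
}}

```text
clock: 8.32
position: [509.9, -25.2, 178.9]
ee_rot: [1.0, 0.016, 0.009, 0.001]
contact_force: [-0.9, -0.6, 0.8]
gripper_width: 55.9
```

Request:
{"api": "send_rows", "payload": {
  "steps": [
    [[-0.5, 0.4, 0, 0, 0.65], [0, 0, 0, 0, 0.65], [0, 0, 1.5, 0, 0.65], [0, 0, 1.5, 0, 0.65], [0, 0, 1.1, 0, 0.65], [0, 0, 0, 0, 0.65]]
  ]
}}

```text
clock: 8.82
position: [510.6, -26.5, 142.5]
ee_rot: [1.0, 0.02, 0.015, 0.001]
contact_force: [0.6, -0.8, 0.2]
gripper_width: 55.4
```

Request:
{"api": "send_rows", "payload": {
  "steps": [
    [[-0.6, 0.2, 0.8, 0, 0.65], [0, 0, 0, 0, 0.65], [0, 0, 0, 0, 0.65]]
  ]
}}

```text
clock: 9.07
position: [506.3, -28.4, 136.6]
ee_rot: [1.0, 0.02, 0.017, 0.001]
contact_force: [0.3, -0.8, 0.6]
gripper_width: 55.5
```

Request:
{"api": "send_rows", "payload": {
  "steps": [
    [[-0.1, 0, 0.2, 0, 0], [0, 0, 0, 0, 0], [0, 0, 0, 0, 0], [0, 0, 0, 0, 0], [0, 0, 0, 0, 0]]
  ]
}}

```text
clock: 9.48
position: [505.6, -28.4, 135.8]
ee_rot: [1.0, 0.02, 0.019, 0.0]
contact_force: [-0.1, 0.3, 0.2]
gripper_width: 32.0
```

Request:
{"api": "send_rows", "payload": {
  "steps": [
    [[0, 0, -2, 0, 0], [0, 0, -3, 0, 0], [0, 0, -2, 0, 0], [-0.65, -3.7, 0, 0, 0], [-0.65, -3.8, 0, 0, 0], [-0.65, -3.8, 0, 0, 0], [-0.65, -3.8, 0, 0, 0], [-0.65, -3.8, 0, 0, 0], [-0.65, -3.8, 0, 0, 0], [-0.65, -3.8, 0, 0, 0]]
  ]
}}

```text
clock: 10.32
position: [444.5, 237.8, 204.5]
ee_rot: [1.0, 0.011, 0.014, 0.0]
contact_force: [0.9, -0.5, -3.3]
gripper_width: 32.3
```

Request:
{"api": "send_rows", "payload": {
  "steps": [
    [[-0.65, -3.8, 0, 0, 0], [-0.6, -3.5, 0, 0, 0], [0, -1, 0, 0, 0], [0, 0, 0, 0, 0]]
  ]
}}

```text
clock: 10.65
position: [426.2, 330.9, 202.5]
ee_rot: [1.0, 0.015, 0.014, -0.0]
contact_force: [0.7, 0.5, -2.7]
gripper_width: 32.2
```

Request:
{"api": "send_rows", "payload": {
  "steps": [
    [[-0.4, -1.1, 0, 0, 0], [0, 0, 2, 0, 0], [0, 0, 2, 0, 0], [0, 0, 1, 0, 0], [0, 0, 0.5, 0, 0], [0, 0, 0, 0, 0]]
  ]
}}

```text
clock: 11.15
position: [422.9, 340.1, 144.8]
ee_rot: [1.0, 0.013, 0.013, 0.0]
contact_force: [-0.6, -0.2, -3.0]
gripper_width: 32.0
```

Request:
{"api": "send_rows", "payload": {
  "steps": [
    [[0, -0.2, 0.5, 0, 0], [0, 0, 0.4, 0, 0], [0, 0, 0.2, 0, 0], [0, 0, 0.15, 0, 0], [0, 0, 0, 0, 0]]
  ]
}}

```text
clock: 11.57
position: [425.3, 342.1, 136.9]
ee_rot: [1.0, 0.012, 0.015, -0.001]
contact_force: [0.8, 0.1, -2.7]
gripper_width: 32.1
```

Request:
{"api": "send_rows", "payload": {
  "steps": [
    [[0, 0, 0.2, 0, 0], [0, 0, 0, 0, 0.65], [0, 0, 0, 0, 0.65], [0, 0, 0, 0, 0.65], [0, 0, 0, 0, 0.65], [0, 0, -2, 0, 0.65], [0, 0, -3.5, 0, 0.65], [0, 0, -4, 0, 0.65], [0.7, 4, 0, 0, 0.65], [0.7, 4, 0, 0, 0.65]]
  ]
}}

```text
clock: 12.4
position: [440.3, 267.0, 235.2]
ee_rot: [1.0, 0.017, 0.018, -0.002]
contact_force: [0.2, -1.0, -0.4]
gripper_width: 55.2
```

Request:
{"api": "send_rows", "payload": {
  "steps": [
    [[0.7, 4, 0, 0, 0.65], [0.7, 4, 0, 0, 0.65], [0.7, 4, 0, 0, 0.65], [0.7, 4, 0, 0, 0.65], [0.7, 4, 0, 0, 0.65], [0.7, 4, 0, 0, 0.65], [0.7, 4, 0, 0, 0.65], [0.7, 4, 0, 0, 0.65], [0.7, 4, 0, 0, 0.65], [0.7, 4, 0, 0, 0.65]]
  ]
}}

```text
clock: 13.23
position: [526.8, -140.7, 241.5]
ee_rot: [0.999, 0.022, 0.026, -0.005]
contact_force: [0.2, 0.5, 0.5]
gripper_width: 55.5
```

Request:
{"api": "send_rows", "payload": {
  "steps": [
    [[-0.2, 3.8, 0, 0, 0.65], [-0.2, 3.8, 0, 0, 0.65], [-0.2, 3.8, 0, 0, 0.65], [0, 0, 0, 0, 0.65], [0, 0, 0, 0, 0.65]]
  ]
}}

```text
clock: 13.65
position: [525.9, -269.1, 239.2]
ee_rot: [1.0, 0.017, 0.026, -0.004]
contact_force: [0.8, -0.0, -0.6]
gripper_width: 55.4
```

Run:
```python
from h import *
s=arm.read_state(); print(s["clock"],s["position"],R.from_quat(s["ee_rot"]).as_matrix().round(3).tolist())
im,p=world("wrist"); cv2.imwrite("pics/w2.png",im); np.save("w2.npy",p); z=p[...,2]
near=np.hypot(p[...,0]-540,p[...,1]+286)
for lo,hi in ((178,196),(155,178),(120,135)):
    m=(z>lo)&(z<hi)&(near<45); q=p[m]; print(lo,m.sum(),q.mean(0).round(1) if m.sum() else "",cv2.minEnclosingCircle(q[:,:2].astype(np.float32)) if m.sum() else "")
m=(abs(z-55)<6)&(im.min(-1)>190)&(near<90); q=p[m]; print("plate",m.sum(),cv2.minEnclosingCircle(q[:,:2].astype(np.float32)),q[:,2].mean())
m=(abs(z-48)<20)&(near<130)&(abs(p[...,0]-530)<77)&(abs(p[...,1]+295)<70);q=p[m];print("body",cv2.minAreaRect(q[:,:2].astype(np.float32)))
t,pt=world("top"); m=(pt[...,2]<25)&(pt[...,2]>-5); cv2.imwrite("pics/t2.png",cv2.resize(t[185:285,110:350],None,fx=3,fy=3))
```

```text
13.65 [ 525.87258727 -269.06414524  239.2492638 ] [[0.998, 0.034, 0.052], [0.033, -0.999, 0.009], [0.052, -0.007, -0.999]]
178 666 [ 539.8 -286.5  185.3] ((541.0571899414062, -285.9319763183594), 17.326587677001953)
155 402 [ 537.  -287.7  166.3] ((541.7048950195312, -285.72796630859375), 15.18105411529541)
120 383 [ 554.4 -281.4  127.3] ((541.57275390625, -285.8651123046875), 24.28997039794922)
plate 3214 ((532.239501953125, -296.8193664550781), 61.825279235839844) 54.90802520364167
body ((529.9334106445312, -297.2992248535156), (154.28736877441406, 134.5343780517578), 0.4229249358177185)
```

View pics/w2.png

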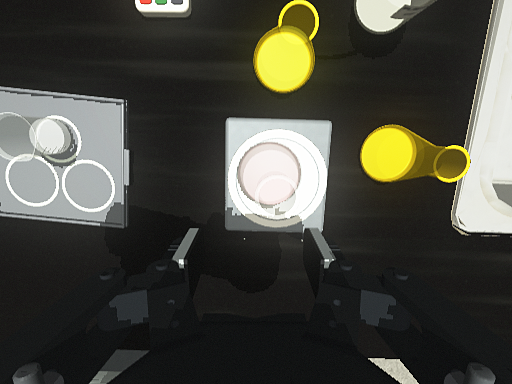

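View pics/t2.png

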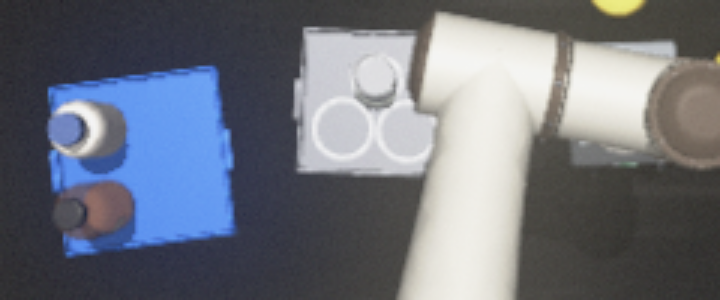

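Request:
{"api": "send_rows", "payload": {
  "steps": [
    [[1.0, 1.8, 0, 0, 0.65], [0, 0, 0, 0, 0.65], [0, 0, 2, 0, 0.65], [0, 0, 2, 0, 0.65], [0, 0, 0, 0, 0.65]]
  ]
}}

```text
clock: 14.17
position: [541.2, -278.6, 201.5]
ee_rot: [0.999, 0.023, 0.029, -0.004]
contact_force: [-0.8, -0.2, -1.1]
gripper_width: 55.8
```

Request:
{"api": "send_rows", "payload": {
  "steps": [
    [[-0.4, 0.8, 0.5, 0, 0.65], [0, 0, 1.5, 0, 0.65], [0, 0, 1.5, 0, 0.65], [0, 0, 1, 0, 0.65], [0, 0, 0, 0, 0.65]]
  ]
}}

```text
clock: 14.58
position: [542.0, -283.9, 159.5]
ee_rot: [0.999, 0.027, 0.032, -0.003]
contact_force: [-1.0, -0.0, -0.2]
gripper_width: 55.6
```

Request:
{"api": "send_rows", "payload": {
  "steps": [
    [[-0.1, 0.2, 0.8, 0, 0.65], [0, 0, 0.1, 0, 0], [0, 0, 0, 0, 0], [0, 0, 0, 0, 0], [0, 0, 0, 0, 0], [0, 0, 0, 0, 0], [0, 0, 0, 0, 0]]
  ]
}}

```text
clock: 15.17
position: [543.1, -286.3, 153.5]
ee_rot: [0.999, 0.028, 0.034, -0.002]
contact_force: [-0.3, 1.4, -1.9]
gripper_width: 31.3
```

Request:
{"api": "send_rows", "payload": {
  "steps": [
    [[0, 0, -2, 0, 0], [0, 0, -3, 0.05, 0], [0, 0, -2, 0, 0], [-0.45, -3.6, 0, 0, 0], [-0.45, -3.8, 0, 0, 0], [-0.45, -3.8, 0, 0, 0], [-0.45, -3.8, 0, 0, 0], [-0.45, -3.8, 0, 0, 0], [-0.45, -3.8, 0, 0, 0], [-0.45, -3.8, 0, 0, 0]]
  ]
}}

```text
clock: 16.0
position: [505.3, -20.0, 224.1]
ee_rot: [0.999, -0.006, 0.033, -0.003]
contact_force: [0.3, 1.5, -0.6]
gripper_width: 31.2
```

Request:
{"api": "send_rows", "payload": {
  "steps": [
    [[-0.45, -3.8, 0, 0, 0], [-0.45, -3.8, 0, 0, 0], [-0.45, -3.8, 0, 0, 0], [-0.45, -3.8, 0, 0, 0], [-0.45, -3.8, 0, 0, 0], [-0.45, -3.5, 0, 0, 0], [0, 0, 0, 0, 0]]
  ]
}}

```text
clock: 16.58
position: [476.2, 221.3, 225.5]
ee_rot: [0.999, -0.003, 0.035, -0.005]
contact_force: [-0.0, -0.4, -0.7]
gripper_width: 31.3
```

Request:
{"api": "send_rows", "payload": {
  "steps": [
    [[-0.4, -2.6, 0, 0, 0], [0, 0, 1, 0, 0], [0, 0, 3, 0, 0], [0, 0, 3, 0, 0], [0, 0, 3, 0, 0], [0, 0, 0.5, 0, 0], [0, 0, 0, 0, 0]]
  ]
}}

```text
clock: 17.17
position: [480.5, 253.4, 119.5]
ee_rot: [0.999, 0.0, 0.038, -0.007]
contact_force: [0.6, -0.4, -1.0]
gripper_width: 31.2
```

Request:
{"api": "send_rows", "payload": {
  "steps": [
    [[0, 0, 0.7, 0, 0], [0, 0, 0.5, 0, 0], [0, 0, 0.3, 0, 0], [0, 0, 0.1, 0, 0], [0, 0, 0, 0, 0]]
  ]
}}

```text
clock: 17.58
position: [484.4, 254.6, 107.2]
ee_rot: [0.999, -0.0, 0.041, -0.01]
contact_force: [0.3, 0.5, -0.7]
gripper_width: 31.1
```

Request:
{"api": "send_rows", "payload": {
  "steps": [
    [[-0.2, 0, 0.25, 0, 0], [0, 0, 0.15, 0, 0], [0, 0, 0.1, 0, 0], [0, 0, 0, 0, 0]]
  ]
}}

```text
clock: 17.92
position: [483.5, 255.5, 103.8]
ee_rot: [0.999, 0.0, 0.043, -0.011]
contact_force: [0.0, -0.1, -1.8]
gripper_width: 31.7
```

Request:
{"api": "send_rows", "payload": {
  "steps": [
    [[0, 0, 0, 0, 0.65], [0, 0, 0, 0, 0.65], [0, 0, 0, 0, 0.65], [0, 0, -3, 0, 0.65], [0, 0, -4, 0, 0.65], [0, 0, -3.5, 0, 1], [0.8, 4, 0, 0, 1], [1, 4, 0, 0, 1], [1, 4, 0, 0, 1], [1, 4, 0, 0, 1]]
  ]
}}

```text
clock: 18.75
position: [516.0, 96.6, 217.2]
ee_rot: [0.999, 0.009, 0.048, -0.012]
contact_force: [-0.3, -0.1, 0.1]
gripper_width: 85.4
```

Request:
{"api": "send_rows", "payload": {
  "steps": [
    [[1, 4, 0, 0, 1], [1, 3.5, 0, 0, 1], [0, 0, 0, 0, 1]]
  ]
}}

```text
clock: 19.0
position: [538.7, 14.2, 219.5]
ee_rot: [0.999, 0.006, 0.05, -0.013]
contact_force: [0.7, 0.6, -0.1]
gripper_width: 85.3
```

Run:
```python
from h import *
s=arm.read_state(); print(s["clock"],s["position"],R.from_quat(s["ee_rot"]).as_matrix().round(3).tolist())
im,p=world("wrist"); cv2.imwrite("pics/w3.png",im); z=p[...,2]
near=np.hypot(p[...,0]-570,p[...,1]-4)
for lo,hi in ((68,85),(45,66),(20,45)):
    m=(z>lo)&(z<hi)&(near<45); q=p[m]; print(lo,m.sum(),q.mean(0).round(1) if m.sum() else "",cv2.minEnclosingCircle(q[:,:2].astype(np.float32)) if m.sum() else "")
m=(z>9)&(z<26)&(abs(p[...,1]-6)<110)&(abs(p[...,0]-540)<105);q=p[m];print(cv2.minAreaRect(q[:,:2].astype(np.float32)))
side,_=world("side"); cv2.imwrite("pics/s3.png",cv2.resize(side[80:240,100:280],None,fx=3,fy=3))
```

```text
19.0 [538.68857232  14.23106822 219.45303648] [[0.995, 0.014, 0.1], [0.012, -1.0, 0.026], [0.1, -0.024, -0.995]]
68 604 [573.1   6.1  72.8] ((572.9635009765625, 6.665343761444092), 28.519948959350586)
45 177 [563.5   4.5  55.2] ((573.9136962890625, 6.8674092292785645), 24.03824806213379)
20 1194 [573.3   6.8  24.2] ((574.1870727539062, 6.9838409423828125), 23.773075103759766)
((542.4321899414062, 7.255340576171875), (203.7001495361328, 179.93991088867188), 86.05831146240234)
```

View pics/w3.png

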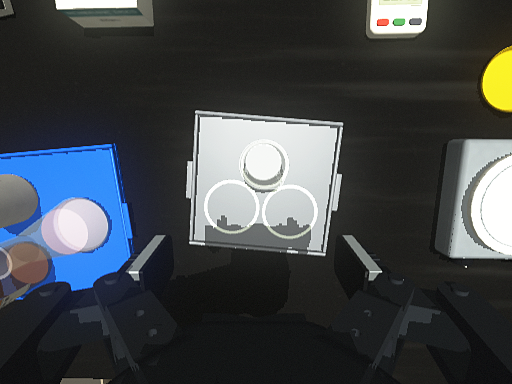

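View pics/s3.png

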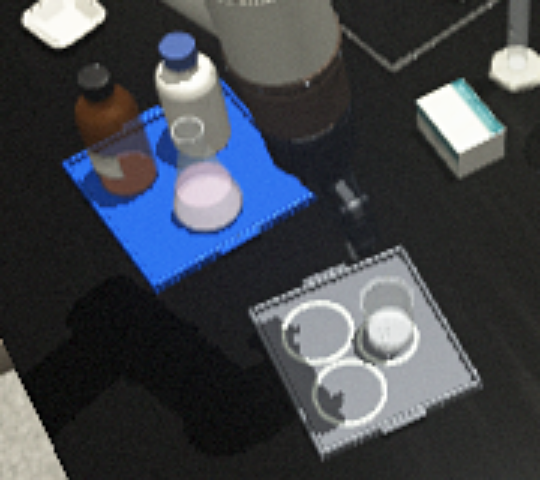

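Request:
{"api": "send_rows", "payload": {
  "steps": [
    [[1.8, 1.2, 0, 0, 1], [0, 0, 3.5, 0, 1], [0, 0, 4, 0, 1], [0, 0, 4, 0, 1], [0, 0, 0, 0, 1]]
  ]
}}

```text
clock: 19.52
position: [572.0, 14.0, 108.2]
ee_rot: [0.998, 0.011, 0.056, -0.015]
contact_force: [-1.0, -0.3, -1.0]
gripper_width: 85.7
```

Request:
{"api": "send_rows", "payload": {
  "steps": [
    [[-0.6, 1.1, 0.5, 0, 1], [0, 0, 3, 0, 1], [0, 0, 3, 0, 1], [0, 0, 0, 0, 1]]
  ]
}}

```text
clock: 19.85
position: [576.3, 10.2, 46.2]
ee_rot: [0.998, 0.016, 0.059, -0.015]
contact_force: [-0.5, 0.1, -0.1]
gripper_width: 85.3
```

Request:
{"api": "send_rows", "payload": {
  "steps": [
    [[-0.3, 0.35, 1.7, 0, 1], [0, 0, 0, 0, 1]]
  ]
}}

```text
clock: 20.02
position: [577.2, 9.5, 32.3]
ee_rot: [0.998, 0.018, 0.06, -0.015]
contact_force: [-0.4, -0.4, -0.8]
gripper_width: 85.3
```

Request:
{"api": "send_rows", "payload": {
  "steps": [
    [[-0.2, 0.25, 0.4, 0, 1], [0, 0, 0, 0, 0], [0, 0, 0, 0, 0], [0, 0, 0, 0, 0], [0, 0, 0, 0, 0], [0, 0, 0, 0, 0], [0, 0, 0, 0, 0], [0, 0, 0, 0, 0]]
  ]
}}

```text
clock: 20.68
position: [581.5, 10.2, 39.7]
ee_rot: [0.997, 0.021, 0.069, -0.016]
contact_force: [-0.3, -0.5, -1.0]
gripper_width: 50.5
```

Request:
{"api": "send_rows", "payload": {
  "steps": [
    [[0, 0, -3, 0, 0], [0, 0, -4, 0, 0], [0, 0, -3, 0, 0], [-0.6, 3.8, 0, 0, 0], [-0.6, 3.8, 0, 0, 0], [-0.6, 3.8, 0, 0, 0], [-0.6, 3.8, 0, 0, 0], [-0.6, 3.8, 0, 0, 0], [-0.6, 3.8, 0, 0, 0], [-0.6, 3.5, 0, 0, 0]]
  ]
}}

```text
clock: 21.52
position: [539.6, -261.5, 131.0]
ee_rot: [0.997, 0.029, 0.069, -0.016]
contact_force: [0.6, 0.8, -0.9]
gripper_width: 50.9
```

Run:
```python
from h import *
s=arm.read_state(); print(s["clock"],s["position"],R.from_quat(s["ee_rot"]).as_matrix().round(3).tolist(),s["gripper_width"])
im,p=world("wrist"); side,ps=world("side")
cv2.imwrite("pics/ws4.png",np.hstack([im[100:384,100:420],side[140:345,170:345].repeat(2,0).repeat(2,1)[:284,:350]]))
```

```text
21.5167 [ 539.64572379 -261.49126338  130.97839841] [[0.989, 0.061, 0.138], [0.056, -0.998, 0.035], [0.139, -0.027, -0.99]] 50.92146886666687
```

View pics/ws4.png

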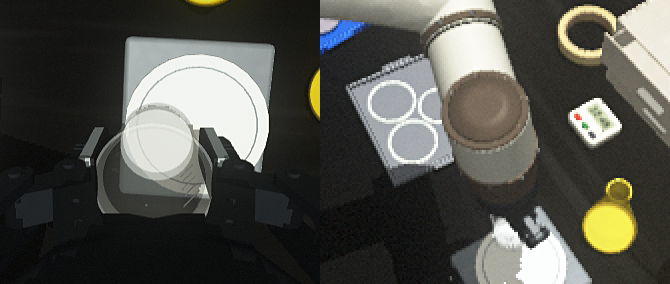

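```bash
cat > bk.py <<'E'
from h import *
s=arm.read_state(); t=np.array(s["position"]); im,p=world("wrist"); d=p-t
near=(np.hypot(d[...,0],d[...,1])<45)
v,u=np.mgrid[:384,:512]; win=(u>190)&(u<330)&(v>190)&(v<345)
br=(im.min(-1)>130)
h=np.histogram(d[...,2][near&win&br],bins=np.arange(-80,70,6)); print(list(zip(h[1].astype(int),h[0])))
m=near&win&br; zz=h[1][h[0].argmax()]
m&=abs(d[...,2]-zz-3)<6; q=p[m]; c=cv2.minEnclosingCircle(q[:,:2].astype(np.float32)); print(t.round(1),q.mean(0).round(1),np.round(c[0],1),round(c[1],1))
E
python3 bk.py
```

```text
[(np.int64(-80), np.int64(1681)), (np.int64(-74), np.int64(91)), (np.int64(-68), np.int64(0)), (np.int64(-62), np.int64(0)), (np.int64(-56), np.int64(0)), (np.int64(-50), np.int64(0)), (np.int64(-44), np.int64(0)), (np.int64(-38), np.int64(0)), (np.int64(-32), np.int64(39)), (np.int64(-26), np.int64(85)), (np.int64(-20), np.int64(1384)), (np.int64(-14), np.int64(1712)), (np.int64(-8), np.int64(121)), (np.int64(-2), np.int64(130)), (np.int64(4), np.int64(145)), (np.int64(10), np.int64(156)), (np.int64(16), np.int64(177)), (np.int64(22), np.int64(190)), (np.int64(28), np.int64(90)), (np.int64(34), np.int64(533)), (np.int64(40), np.int64(31)), (np.int64(46), np.int64(0)), (np.int64(52), np.int64(0)), (np.int64(58), np.int64(0))]
[ 539.  -264.2  130.3] [ 529.5 -266.1  116.6] [ 534.  -265.9] 24.6
```

Request:
{"api": "send_rows", "payload": {
  "steps": [
    [[-0.8, 3.1, 0, 0, 0], [0, 0, 1.5, 0, 0], [0, 0, 1.5, 0, 0], [0, 0, 0, 0, 0]]
  ]
}}

```text
clock: 22.0
position: [537.5, -291.8, 98.2]
ee_rot: [0.997, 0.027, 0.07, -0.016]
contact_force: [0.3, 0.4, -1.0]
gripper_width: 50.7
```

```bash
python3 bk.py|tail -1
```

```text
[ 537.5 -291.8   98.2] [ 550.2 -290.4   55.3] [ 537.9 -291.7] 44.9
```

Request:
{"api": "send_rows", "payload": {
  "steps": [
    [[-0.2, 0.4, 0.5, 0, 0], [0, 0, 0.4, 0, 0], [0, 0, 0, 0, 0]]
  ]
}}

```text
clock: 22.3
position: [538.9, -293.9, 91.5]
ee_rot: [0.997, 0.03, 0.071, -0.015]
contact_force: [0.2, -0.0, -1.5]
gripper_width: 50.4
```

Request:
{"api": "send_rows", "payload": {
  "steps": [
    [[-0.2, 0.1, 0.25, 0, 0], [0, 0, 0.15, 0, 0], [0, 0, 0, 0, 0]]
  ]
}}

```text
clock: 22.55
position: [538.3, -294.2, 88.1]
ee_rot: [0.997, 0.031, 0.072, -0.015]
contact_force: [0.0, -0.3, -0.6]
gripper_width: 50.6
```

Request:
{"api": "send_rows", "payload": {
  "steps": [
    [[0, 0, 0.15, 0, 0], [0, 0, 0.1, 0, 0], [0, 0, 0, 0, 0]]
  ]
}}

```text
clock: 22.8
position: [539.1, -294.2, 87.2]
ee_rot: [0.997, 0.031, 0.073, -0.014]
contact_force: [0.5, -0.6, -1.2]
gripper_width: 50.4
```

Request:
{"api": "send_rows", "payload": {
  "steps": [
    [[0, 0, 0.1, 0, 0], [0, 0, 0, 0, 1], [0, 0, 0, 0, 1], [0, 0, 0, 0, 1], [0, 0, 0, 0, 1], [0, 0, 0, 0, 1], [0, 0, -2, 0, 1], [0, 0, -3.5, 0, 1], [0, 0, -4, 0, 1], [0, 0, -3, 0, 1]]
  ]
}}

```text
clock: 23.63
position: [517.1, -296.7, 203.5]
ee_rot: [0.997, 0.03, 0.064, -0.018]
contact_force: [0.7, -0.0, -0.1]
gripper_width: 85.2
```

Run:
```python
from h import *
s=arm.read_state(); print(s["clock"],s["position"],R.from_quat(s["ee_rot"]).as_matrix().round(3).tolist())
im,p=world("wrist"); cv2.imwrite("pics/w5.png",im); z=p[...,2]
near=np.hypot(p[...,0]-532,p[...,1]+297)
for lo,hi in ((115,135),(95,113),(65,95)):
    m=(z>lo)&(z<hi)&(near<45); q=p[m]; print(lo,m.sum(),q.mean(0).round(1) if m.sum() else "",cv2.minEnclosingCircle(q[:,:2].astype(np.float32)) if m.sum() else "")
```

```text
23.6333 [ 517.08194239 -296.73185785  203.52157947] [[0.99, 0.063, 0.126], [0.058, -0.998, 0.04], [0.128, -0.032, -0.991]]
115 1035 [ 530.8 -297.4  122.4] ((533.1051025390625, -297.60040283203125), 28.597999572753906)
95 308 [ 520.  -296.2  104.2] ((533.2933349609375, -296.6394958496094), 23.931419372558594)
65 1802 [ 531.5 -296.5   74.6] ((533.5762939453125, -296.6216125488281), 23.79616928100586)
```

View pics/w5.png

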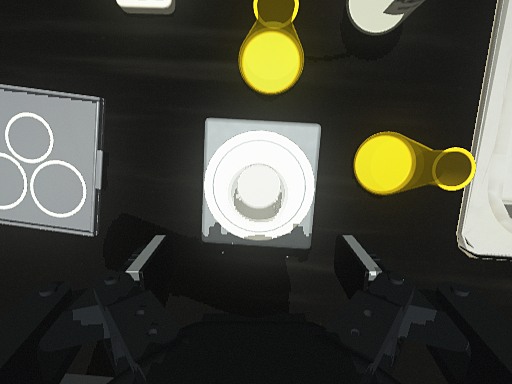

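Request:
{"api": "send_rows", "payload": {
  "steps": [
    [[0, 0, -1, 0.06, 0.65], [0, -4, 0, 0, 0.65], [0, -4, 0, 0, 0.65], [0, -4, 0, 0, 0.65], [0, -4, 0, 0, 0.65], [0, -4, 0, 0, 0.65], [0, -4, 0, 0, 0.65], [0, -4, 0, 0, 0.65], [0, -4, 0, 0, 0.65], [0, -4, 0, 0, 0.65]]
  ]
}}

```text
clock: 24.52
position: [520.7, 66.2, 236.7]
ee_rot: [0.997, -0.009, 0.075, -0.016]
contact_force: [1.2, -0.1, 0.8]
gripper_width: 55.0
```

Request:
{"api": "send_rows", "payload": {
  "steps": [
    [[0, -4, 0, 0, 0.65], [0, -4, 0, 0, 0.65], [0, -4, 0, 0, 0.65], [0, -4, 0, 0, 0.65], [0, -4, 0, 0, 0.65], [0, -3, 0, 0, 0.65], [0, 0, 0, 0, 0.65]]
  ]
}}

```text
clock: 25.1
position: [520.6, 312.7, 243.8]
ee_rot: [0.997, -0.004, 0.077, -0.018]
contact_force: [1.4, 0.2, -0.0]
gripper_width: 55.2
```

Run:
```python
from h import *
s=arm.read_state(); print(s["clock"],s["position"],R.from_quat(s["ee_rot"]).as_matrix().round(3).tolist())
im,p=world("wrist"); z=p[...,2]
for n,c,lo,hi in (("white",(522,350),145,165),("amber",(425,342),160,182)):
    m=(z>lo)&(z<hi)&(np.hypot(p[...,0]-c[0],p[...,1]-c[1])<35); q=p[m]; print(n,m.sum(),q.mean(0).round(1) if m.sum() else "",cv2.minEnclosingCircle(q[:,:2].astype(np.float32)) if m.sum() else "")
```

```text
25.1 [520.58271413 312.72812839 243.80428404] [[0.988, -0.006, 0.153], [-0.011, -0.999, 0.034], [0.153, -0.036, -0.988]]
white 1407 [519.9 350.1 156.3] ((518.9822387695312, 350.839599609375), 19.408817291259766)
amber 368 [437.4 340.9 167.9] ((429.2093505859375, 341.9543762207031), 16.469078063964844)
```

Request:
{"api": "send_rows", "payload": {
  "steps": [
    [[-1.7, -3.3, 0, 0, 0.65], [0, 0, 2, 0, 0.65], [0, 0, 3, 0, 0.65], [0, 0, 2.5, 0, 0.65], [0, 0, 0, 0, 0.65]]
  ]
}}

```text
clock: 25.57
position: [514.7, 345.6, 166.6]
ee_rot: [0.997, -0.005, 0.077, -0.018]
contact_force: [-0.8, -0.7, -1.0]
gripper_width: 56.0
```

Request:
{"api": "send_rows", "payload": {
  "steps": [
    [[0.1, -0.35, 0.5, 0, 0.65], [0, 0, 2, 0, 0.65], [0, 0, 1.7, 0, 0.65], [0, 0, 0, 0, 0.65]]
  ]
}}

```text
clock: 25.9
position: [524.7, 348.9, 128.2]
ee_rot: [0.997, -0.007, 0.079, -0.02]
contact_force: [0.6, -0.9, 1.1]
gripper_width: 55.2
```

Request:
{"api": "send_rows", "payload": {
  "steps": [
    [[-0.3, -0.1, 0.2, 0, 0.65], [0, 0, 0, 0, 0], [0, 0, 0, 0, 0], [0, 0, 0, 0, 0], [0, 0, 0, 0, 0], [0, 0, 0, 0, 0]]
  ]
}}

```text
clock: 26.4
position: [523.0, 349.9, 131.4]
ee_rot: [0.996, -0.008, 0.081, -0.022]
contact_force: [0.0, -0.2, -3.2]
gripper_width: 35.5
```

Request:
{"api": "send_rows", "payload": {
  "steps": [
    [[0, 0, -3, 0, 0], [0, 0, -4, 0, 0], [0, 0, -4, 0, 0], [0, 0, -4, 0, 0], [0, 0, -2, 0, 0], [0, 0, 0, 0, 0]]
  ]
}}

```text
clock: 26.9
position: [492.4, 340.4, 301.2]
ee_rot: [0.997, -0.009, 0.075, -0.017]
contact_force: [0.2, 0.4, -3.3]
gripper_width: 34.9
```

Request:
{"api": "send_rows", "payload": {
  "steps": [
    [[0, 3.6, 0, 0, 0], [0, 3.9, 0, 0, 0], [0, 3.9, 0, 0, 0], [0, 3.9, 0, 0, 0], [0, 3.9, 0, 0, 0], [0, 3.9, 0, 0, 0], [0, 3.9, 0, 0, 0], [0, 2, 0, 0, 0], [0, 0, 0, 0, 0]]
  ]
}}

```text
clock: 27.65
position: [480.4, 40.0, 274.2]
ee_rot: [0.998, -0.007, 0.066, -0.016]
contact_force: [0.5, 0.1, -3.6]
gripper_width: 35.3
```

Request:
{"api": "send_rows", "payload": {
  "steps": [
    [[1.7, -0.2, 0, 0, 0], [0, 0, 3, 0, 0], [0, 0, 4, 0, 0], [0, 0, 4, 0, 0], [0, 0, 1, 0, 0], [0, 0, 0, 0, 0]]
  ]
}}

```text
clock: 28.15
position: [511.0, 42.9, 147.2]
ee_rot: [0.998, -0.01, 0.063, -0.017]
contact_force: [-0.6, 0.5, -2.3]
gripper_width: 35.4
```

Request:
{"api": "send_rows", "payload": {
  "steps": [
    [[0.6, -0.3, 0, 0, 0], [0, 0, 1, 0, 0], [0, 0, 0, 0, 0]]
  ]
}}

```text
clock: 28.4
position: [517.8, 46.6, 135.7]
ee_rot: [0.998, -0.01, 0.061, -0.016]
contact_force: [-1.0, -0.0, -4.2]
gripper_width: 34.9
```

Request:
{"api": "send_rows", "payload": {
  "steps": [
    [[0, 0, 0.4, 0, 0], [0, 0, 0.2, 0, 0], [0, 0, 0, 0, 0]]
  ]
}}

```text
clock: 28.65
position: [520.5, 47.9, 131.5]
ee_rot: [0.998, -0.01, 0.064, -0.017]
contact_force: [-0.4, 0.1, -2.4]
gripper_width: 35.2
```

Request:
{"api": "send_rows", "payload": {
  "steps": [
    [[-0.1, 0.05, 0.2, 0, 0], [0, 0, 0.2, 0, 0], [0, 0, 0, 0, 0]]
  ]
}}

```text
clock: 28.9
position: [522.2, 48.0, 131.1]
ee_rot: [0.998, -0.009, 0.068, -0.018]
contact_force: [-0.2, 0.0, -3.2]
gripper_width: 35.2
```

Request:
{"api": "send_rows", "payload": {
  "steps": [
    [[-0.3, 0.1, 0.1, 0, 0], [0, 0, 0.2, 0, 0], [0, 0, 0, 0, 0]]
  ]
}}

```text
clock: 29.15
position: [521.1, 47.4, 130.7]
ee_rot: [0.997, -0.008, 0.071, -0.018]
contact_force: [0.3, 0.7, -3.2]
gripper_width: 35.4
```

Request:
{"api": "send_rows", "payload": {
  "steps": [
    [[-0.2, 0, 0.4, 0, 0], [0, 0, 0, 0, 0]]
  ]
}}

```text
clock: 29.32
position: [522.8, 48.2, 130.9]
ee_rot: [0.997, -0.007, 0.075, -0.019]
contact_force: [0.5, -0.1, -2.5]
gripper_width: 35.3
```

Request:
{"api": "send_rows", "payload": {
  "steps": [
    [[-0.7, 0.1, -0.1, 0, 0], [0, 0, 0, 0, 0]]
  ]
}}

```text
clock: 29.48
position: [514.6, 47.1, 130.2]
ee_rot: [0.997, -0.008, 0.075, -0.019]
contact_force: [-0.9, -1.6, -3.7]
gripper_width: 35.3
```

Request:
{"api": "send_rows", "payload": {
  "steps": [
    [[0.1, 0, 0.1, 0, 0.1], [0, 0, 0, 0, 0.65], [0, 0, 0, 0, 0.65], [0, 0, 0, 0, 0.65], [0, 0, -2, 0, 0.65], [0, 0, -3.5, 0, 0.65], [0, 0, -4, 0, 0.65], [0, 0, -1, 0, 0.65], [0, 0, 0, 0, 0.65]]
  ]
}}

```text
clock: 30.23
position: [499.4, 42.9, 235.1]
ee_rot: [0.997, -0.007, 0.073, -0.018]
contact_force: [0.4, 0.3, 0.2]
gripper_width: 55.6
```

Run:
```python
from h import *
s=arm.read_state(); print(s["clock"],s["position"],R.from_quat(s["ee_rot"]).as_matrix().round(3).tolist())
im,p=world("wrist"); cv2.imwrite("pics/w6.png",im); z=p[...,2]
m=(z>145)&(z<168)&(np.hypot(p[...,0]-513,p[...,1]-48)<35); q=p[m]; print(m.sum(),q.mean(0).round(1),cv2.minEnclosingCircle(q[:,:2].astype(np.float32)))
```

```text
30.2333 [499.41567423  42.89644632 235.08405755] [[0.989, -0.012, 0.146], [-0.017, -0.999, 0.034], [0.146, -0.036, -0.989]]
1517 [509.9  47.6 156.4] ((509.4479064941406, 47.6689453125), 19.32953643798828)
```

View pics/w6.png

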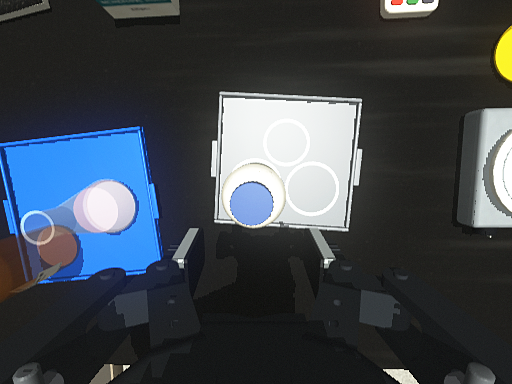

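Request:
{"api": "send_rows", "payload": {
  "steps": [
    [[-1.15, -3.7, 0, 0, 0.65], [-1.15, -3.7, 0, 0, 0.65], [-1.15, -3.7, 0, 0, 0.65], [-1.15, -3.7, 0, 0, 0.65], [-1.15, -3.7, 0, 0, 0.65], [-1.15, -3.7, 0, 0, 0.65], [-1.15, -3.7, 0, 0, 0.65], [-1.15, -3.2, 0, 0, 0.65], [0, 0, 0, 0, 0.65]]
  ]
}}

```text
clock: 31.03
position: [407.8, 343.1, 216.7]
ee_rot: [0.998, -0.013, 0.067, -0.011]
contact_force: [0.0, -0.0, 0.8]
gripper_width: 55.3
```

Run:
```python
from h import *
s=arm.read_state(); print(s["clock"],s["position"],R.from_quat(s["ee_rot"]).as_matrix().round(3).tolist())
im,p=world("wrist"); z=p[...,2]
m=(z>160)&(z<182)&(np.hypot(p[...,0]-427,p[...,1]-342)<35); q=p[m]; print(m.sum(),q.mean(0).round(1),cv2.minEnclosingCircle(q[:,:2].astype(np.float32)))
```

```text
31.0333 [407.82573662 343.11490958 216.67279371] [[0.991, -0.024, 0.134], [-0.027, -0.999, 0.02], [0.133, -0.023, -0.991]]
1674 [424.5 342.6 171.4] ((423.77728271484375, 342.79302978515625), 17.523117065429688)
```

Request:
{"api": "send_rows", "payload": {
  "steps": [
    [[0.7, 0.1, 0, 0, 0.65], [0, 0, 2, 0, 0.65], [0, 0, 2.5, 0, 0.65], [0, 0, 1.5, 0, 0.65], [0, 0, 0, 0, 0.65]]
  ]
}}

```text
clock: 31.5
position: [424.4, 336.6, 151.5]
ee_rot: [0.998, -0.014, 0.064, -0.007]
contact_force: [-0.6, -0.9, -0.2]
gripper_width: 55.4
```

Request:
{"api": "send_rows", "payload": {
  "steps": [
    [[0, -0.6, 0.4, 0, 0.65], [0, 0, 1, 0, 0.65], [0, 0, 0, 0, 0.65]]
  ]
}}

```text
clock: 31.75
position: [428.3, 340.6, 136.6]
ee_rot: [0.998, -0.016, 0.064, -0.007]
contact_force: [-0.3, -0.3, 0.1]
gripper_width: 55.3
```

Request:
{"api": "send_rows", "payload": {
  "steps": [
    [[-0.2, -0.2, 0, 0, 0.65], [0, 0, 0, 0, 0], [0, 0, 0, 0, 0], [0, 0, 0, 0, 0], [0, 0, 0, 0, 0], [0, 0, 0, 0, 0]]
  ]
}}

```text
clock: 32.25
position: [426.5, 342.9, 138.0]
ee_rot: [0.998, -0.017, 0.065, -0.008]
contact_force: [0.3, -0.4, -1.2]
gripper_width: 31.6
```

Request:
{"api": "send_rows", "payload": {
  "steps": [
    [[0, 0, -3, 0, 0], [0, 0, -4, 0, 0], [0, 0, -4, 0, 0], [0, 0, -4, 0, 0], [0, 0, -3, 0, 0], [0, 0, 0, 0, 0]]
  ]
}}

```text
clock: 32.75
position: [400.3, 338.1, 319.2]
ee_rot: [0.998, -0.017, 0.06, -0.002]
contact_force: [0.4, 0.5, -1.4]
gripper_width: 32.1
```

Request:
{"api": "send_rows", "payload": {
  "steps": [
    [[0.9, 3.5, 0, 0, 0], [0.95, 3.7, 0, 0, 0], [0.95, 3.7, 0, 0, 0], [0.95, 3.7, 0, 0, 0], [0.95, 3.7, 0, 0, 0], [0.95, 3.7, 0, 0, 0], [0.95, 3.7, 0, 0, 0], [0.95, 3.7, 0, 0, 0], [0.95, 3.7, 0, 0, 0], [0, 0, 0, 0, 0]]
  ]
}}

```text
clock: 33.58
position: [470.9, -7.0, 319.0]
ee_rot: [0.998, -0.013, 0.056, -0.005]
contact_force: [0.4, 0.4, -2.2]
gripper_width: 32.1
```

Request:
{"api": "send_rows", "payload": {
  "steps": [
    [[1.9, 2.3, 0, 0, 0], [0, 0, 0, 0, 0], [0, 0, 3, 0, 0], [0, 0, 3, 0, 0], [0, 0, 3, 0, 0], [0, 0, 0, 0, 0]]
  ]
}}

```text
clock: 34.08
position: [497.5, -35.3, 224.7]
ee_rot: [0.998, -0.019, 0.054, -0.006]
contact_force: [-1.0, -0.4, -4.0]
gripper_width: 32.3
```

Request:
{"api": "send_rows", "payload": {
  "steps": [
    [[0.1, -0.5, 1, 0, 0], [0, 0, 3, 0, 0], [0, 0, 3, 0, 0], [0, 0, 0.7, 0, 0], [0, 0, 0, 0, 0]]
  ]
}}

```text
clock: 34.5
position: [508.3, -28.5, 149.2]
ee_rot: [0.998, -0.018, 0.055, -0.005]
contact_force: [-0.0, -0.7, -2.6]
gripper_width: 32.1
```

Request:
{"api": "send_rows", "payload": {
  "steps": [
    [[-0.1, 0, 0.6, 0, 0], [0, 0, 0.3, 0, 0], [0, 0, 0.2, 0, 0], [0, 0, 0, 0, 0]]
  ]
}}

```text
clock: 34.83
position: [511.4, -27.5, 142.8]
ee_rot: [0.998, -0.017, 0.059, -0.005]
contact_force: [-0.0, -0.3, -2.0]
gripper_width: 32.0
```

Request:
{"api": "send_rows", "payload": {
  "steps": [
    [[-0.4, 0.1, 0.4, 0, 0], [-0.1, 0, 0.3, 0, 0], [0, 0, 0, 0, 0]]
  ]
}}

```text
clock: 35.08
position: [509.1, -28.0, 138.5]
ee_rot: [0.998, -0.017, 0.062, -0.006]
contact_force: [1.0, 0.4, -1.7]
gripper_width: 32.4
```

Request:
{"api": "send_rows", "payload": {
  "steps": [
    [[-0.2, 0.1, 0.2, 0, 0], [0, 0, 0, 0, 0], [0, 0, 0, 0, 0.65], [0, 0, 0, 0, 0.65], [0, 0, 0, 0, 0.65], [0, 0, -2, 0, 0.65], [0, 0, -3.5, 0, 0.65], [0, 0, -4, 0, 0.65], [-1.5, 0, -2, 0, 0.65], [0, 0, 0, 0, 0.65]]
  ]
}}

```text
clock: 35.92
position: [478.4, -30.1, 253.7]
ee_rot: [0.998, -0.016, 0.063, -0.005]
contact_force: [-0.4, 0.1, -0.6]
gripper_width: 55.5
```

Run:
```python
from h import *
s=arm.read_state(); print(s["clock"],s["position"],s["contact_force"])
im,p=world("wrist"); z=p[...,2]
for n,c,lo,hi in (("white",(512,48),145,168),("amber",(505,-29),160,182)):
    m=(z>lo)&(z<hi)&(np.hypot(p[...,0]-c[0],p[...,1]-c[1])<35); q=p[m]; print(n,m.sum(),q.mean(0).round(1) if m.sum() else "",cv2.minEnclosingCircle(q[:,:2].astype(np.float32)) if m.sum() else "")
side,_=world("side")
cv2.imwrite("pics/f.png",np.hstack([cv2.resize(side[90:320,110:330],(440,460)),im[:,130:490]][:1]+[cv2.resize(im[:,:400],(340,460))]))
```

```text
35.9167 [478.38817989 -30.06681691 253.70245807] [-0.37238924  0.09309271 -0.57882222]
white 1415 [509.8  46.4 156.1] ((509.2411193847656, 47.65525817871094), 19.38930320739746)
amber 1194 [506.5 -28.7 171.5] ((506.220458984375, -28.603076934814453), 17.488306045532227)
```

View pics/f.png

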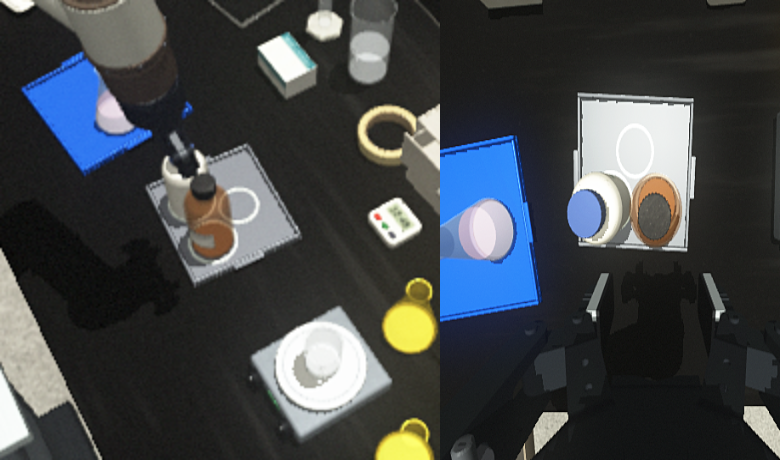

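Everything is in place and upright. The bottles are within about 4 mm of where they started, and the gripper is clear at z 254, so I'm handing in.

```bash
python3 -c "
from bench import job; print(job.job_done())"
```

```text
the job is handed in; nothing more can be done
None
```

The vessel change is done and handed in at about 36 s of the 138 s allowed. The hand-in reports no verdict, so what follows rests on my own camera checks.

- **Order:** I stood the white bottle, the amber bottle and then the flask in the blue tray. Then I set the beaker on the stirrer plate and put both bottles back in the grey tray.
- **Beaker:** it stands about 1 mm from the plate's middle, measured at (533, -297) mm against the plate's (532, -297).
- **White bottle:** it is at (509, 48) mm against a start of (513, 48), about 3–4 mm off.
- **Amber bottle:** it is at (506, -29) mm against a start of (505, -29), about 2 mm off.
- **Flask, timer and carton:** in the last pictures the flask stands upright in the blue tray and I saw no sign that the timer or carton had moved. I did not measure any of the three again at the end.
- **Gripper:** it was clear of everything, with no real contact force.

**What disagreed:**
- The tool tilted by about 0.13–0.16 rad over the run, because small errors built up row by row. I corrected for this when placing.
- The tool rose a few millimetres while closing on the white bottle and about 10 mm while closing on the beaker.
- The wrist camera put the bottles' start positions about 3 mm farther out in x than the top camera did. That is within the 15 mm allowed.

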